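Hang the webcam on the laptop's reclined lid

ROBOT

A 7-joint arm with a two-finger parallel gripper is mounted at the origin on the work surface. World frame = base frame: x ahead of the robot, y to its left, z up, the work surface at z = 0. Lengths are in m, angles in rad, forces in N, time in s.
With the tool pointing down it reaches from about 0.35 to 0.9 m from the base axis. Payload 7.2 kg.
Tool frame: the origin (TCP) lies midway between the tips of the shut fingers; the grasp point (between the pads) lies 19 mm behind it; z points along the fingers, y is the line along which they close (so a half turn about z gives the same grasp; the last joint's range is limited). The gripper opens to 88 mm and grips with 3 to 60 N. Pads are 20 mm wide; open, the fingers measure 115 mm over their backs; the gripper's body (75 mm by 178 mm) begins 61 mm behind the grasp point.
Start: joints at [1.123, 0.411, -0.013, 1.596, 0.006, 1.134, -0.082], TCP at [0.232, -0.58, 0.223] pointing down, gripper open.
Joint ranges: [-2.95, 2.95], [-0.29, 1.99], [-1.47, 1.44], [0.14, 2.54], [-1.03, 4.17], [0.13, 1.85], [-2.86, 2.86]. Speed limits (rad/s): [2.39, 2.39, 3.01, 3.01, 3.14, 3.14, 3.14].

INTERFACE

Orientations are given as a 3x3 rotation matrix whose columns are the frame's x, y, z axes.
In Python, from cell import arm gives the robot as it stands. The module is installed in compiled form; this text tells all that it offers.
- The arm moves only by the tool send_rows, never from a script. Its argument "rows" is a list of rows, each a list of 3 entries, a list of its own where there are three numbers: the turn, a rotation vector about the tool's x, y, z in degrees, then the shift along the tool's x, y, z in mm, then the opening in per cent of the stroke, from 0 (shut) to 100 (fully open). A call has 1 to 12 rows; each row shifts and turns the commanded pose from where the row before left it, along the tool's axes as they then stand; what a row does not reach is not made up. A row lasts 1/10 s, in which the tool goes at most 50 mm and 8.59 degrees, less where a joint would pass 70% of its speed; a pose out of reach is approached as far as the arm can. A call is refused whole if a number of a shift passes 50 or a number of a turn 8.59, either way. A call with a gripper value outside its range is refused whole. The fingers move at their own pace and stop on an object; "force" is the grip in N (left out, the last holds). Time passes only in rows, so rows that do not move let the fingers close. It gives the time, the measured TCP pose, the force, the opening and the grip force at its end, in the units of the state.
- arm.observe(): the state, without advancing time (a new reading comes with each control period).
- arm.read_camera(name): name is "scene" or "side" or "wrist"; returns a dict with "color" (420x560x3 uint8, red, green, blue), "vertical_fov" (degrees; the focal length in pixels is half the picture's height over the tangent of half this angle, whatever the lens; pixels are square), "cx", "cy" (the principal point, pixels), "dist" ([k1, k2, p1, p2, k3] as OpenCV has them; the pictures are not rectified), "T" (4x4, takes a point from camera to world coordinates); the wrist camera has in their place "mount" (4x4, takes a point from camera to tool coordinates, whose origin is the TCP and whose axes are the flange's). Camera axes: x right, y up, looking along -z (the intrinsics and any distortion apply to the point x, -y, -z); pixel columns grow to the right and rows downward; lengths in m; the calibration is good to about 2 mm. A picture is of the moment at which its call begins: read the wrist's pose just before it. There is no depth.
- arm.hand_in(): hands the job in; it is judged then, once.
The state is a dict: "time": time; "qpos": joint angles; "qd": joint speeds; "effort": joint torques, N m; "tool_pos": TCP position; "orientation": TCP orientation; "force": force on the tool from outside, world axes, zero at the start; "wrist_torque": the same for the moment, N m; "finger_gap": finger opening in m; "finger_force": force on a finger pad.
Only numpy, scipy, OpenCV 4.12 (cv2) and the standard library are available. Lean on these libraries where they do the work, as an engineer would, in place of code of your own. Each camera call takes 0.05 s, during which the arm holds its last target. There are 200 camera calls.

TASK

Take the white webcam off the front board of the letter rack and hang it over the middle of the laptop lid's top edge, fully down, camera on the screen side and rear leg behind the lid. It is nose-heavy in a loose slot: once the edge takes its weight, tip its nose down until the front lip bears on the screen, and only then ease it free, so that it neither drops nor swings. Leave the screen at its angle, do not press hard on it, and do not disturb the other things on the desk.

Things in the scene. Friction and masses are not known exactly. Their poses are not given: they have to be found in the camera images.
- webcam_camera (a point): Centre of the camera block of the white plastic webcam, the part to take hold of: flat cheeks 46 mm apart (y), 36 mm deep (x), 32 mm tall (z); lens on +x. Whole webcam about 0.14 kg, rigid, its weight mostly here. It starts hung over the front (lowest) board of the letter rack, lens outward, nodding a little forward.
- webcam_slot (a point): Middle of the ceiling of the mount's slot, which rides on the edge; axes as webcam_camera (z up, x to the lens, y along the edge). Camera centre 45 mm in front, 18 mm above. Slot 10 mm wide (x), 36 mm long (y), between a front lip 10 mm and a rear leg 38 mm long, 4 mm thick, plus 3 to 5 mm of flared end. Free on the lid it comes to rest nodded 0.34 to 0.38 rad forward, about the edge's front corner.
- rack_edge (a point): Middle of the top edge of the letter rack's front board (wood, 9 mm thick, 160 mm long along y, 100 mm high; x points out of the rack's front). The rack is fixed; its middle board is 125 mm high and 46 mm behind, the rear one 150 mm high and 96 mm behind.
- laptop: 14 inch aluminium laptop, fixed to the desk, 316 mm wide (y), 16 mm thick, keyboard reaching 217 mm to +x. Origin on the desk under the middle of the hinge line; the hinge axis runs along y 16 mm above it.
- lid (a joint): Lean of the laptop's lid (rad): 0 upright, positive as it reclines away from the keyboard, that is towards the robot. The friction hinge keeps it where it is set, but a push of about 4 N square to the screen at the top edge moves it.
- lid_top (a point): Middle of the top edge of the laptop lid (centre of its 7 mm thickness), 212 mm from the hinge axis; z points along the lid upward away from the hinge, x out of the screen, y along the edge (the lid is 316 mm wide). A touch of the lip or leg on the edge is felt as a push across the lid.
- jar: Bystander, loose: glass jar of binder clips with a red screw lid, 76 mm across, 114 mm tall; origin under its centre.
- bell: Bystander, loose: steel desk bell, 86 mm across, 59 mm tall; origin under its centre.
- grip: Bystander, loose: grey silicone controller grip, about 110 x 156 x 35 mm; origin under its middle.
- stapler: Bystander, loose: stapler 150 x 36 x 55 mm; origin under its centre.
- mug: Bystander, loose: white mug, 80 mm across, 95 mm tall; origin under its centre.
- notes: Bystander, loose: block of paper notes 76 x 76 x 22 mm; origin under its centre.
Not all that is in view belongs to the job. Leave any purple look-alike of the part that bears webcam_camera alone.

How it is judged:
On the way, in this order (a step that is already met when the one before it is completed fails the run):
1. the webcam is lifted clear off the rack in the fingers (height (world z) of webcam_slot above 0.15 m and contact force between webcam and the fingers above 0.5 N), for 0.2 s.
2. seated on the lid's top edge, its weight borne by the lid, while still held (x of webcam_slot in the frame of lid_top between -0.006 and 0.006 m and y of webcam_slot in the frame of lid_top between -0.025 and 0.025 m and z of webcam_slot in the frame of lid_top between -0.004 and 0.004 m and x of webcam_camera in the frame of lid_top above 0.01 m and angle between the z axis of webcam_slot and the z axis of lid_top, either way round below 0.45 rad and angle between the y axis of webcam_slot and the y axis of lid_top, either way round below 0.17 rad and contact force between webcam and laptop above 0.5 N and contact force between webcam and the fingers above 0.5 N), for 0.2 s.
At the end, for the whole second after the job is handed in: The webcam hangs released and still on the lid's top edge: slot ceiling within 4 mm of the edge, within 6 mm of mid-thickness and 25 mm of the lid's middle, camera on the screen side, nodded less than 26 degrees from the lid; the lid's top edge within 20 mm of where it started (x of webcam_slot in the frame of lid_top between -0.006 and 0.006 m and y of webcam_slot in the frame of lid_top between -0.025 and 0.025 m and z of webcam_slot in the frame of lid_top between -0.004 and 0.004 m and x of webcam_camera in the frame of lid_top above 0.01 m and angle between the z axis of webcam_slot and the z axis of lid_top, either way round below 0.45 rad and angle between the y axis of webcam_slot and the y axis of lid_top, either way round below 0.17 rad and contact force between webcam and anything else above 0.3 N and contact force between webcam and the fingers below 0.05 N and linear speed of webcam below 0.02 m/s and angular speed of webcam below 0.2 rad/s and distance of lid_top from where it was at the start of the episode below 0.02 m); the robot touches nothing.
It fails at once if let go, the webcam drops (over 0.25 m/s) or nods over (over 4 rad/s) (contact force between webcam and the fingers below 0.02 N and (linear speed of webcam above 0.25 m/s or angular speed of webcam above 4 rad/s)).
It fails at once if the webcam is pressed on the laptop with more than 40 N (contact force between webcam and laptop above 40 N).
It fails at once if the lid's top edge is pushed more than 30 mm from where it was set (distance of lid_top from where it was at the start of the episode above 0.03 m).
It fails at once if another thing on the desk is shifted more than 20 mm (distance of any of jar, bell, grip, stapler, mug, notes from where it was at the start of the episode above 0.02 m).
It also fails if it takes over 70 s, if anything falls off the work surface, if the arm or the gripper's body presses on something with over 40 N, if the wrist force passes 120 N, or if a joint passes its speed limit or range.

## Working session

There is one attempt and no reset: what is moved stays moved. The work goes in short steps, Python scripts to look and compute and a tool call to move; the robot and the scene stay as the last step left them, time stands still between calls to the robot, and variables do not carry over. Pictures are saved under pics/ and viewed, at most 14 in all, crops included, and the job is handed in when it is done.

Besides the shell and the picture viewer there is one more tool, called after "Request:" as name([rows], argument=value, ...), one row to a line, values as JSON. send_rows: Moves the arm, as the interface text tells. Its arguments: {"type":"object","properties":{"rows":{"type":"array"},"force":{"type":"number"}},"required":["rows"]}

```bash
mkdir -p pics; cat > h.py <<'E'
import numpy as np, cv2, json
from cell import arm
def snap(n,tag):
    s=arm.observe(); c=arm.read_camera(n)
    if n=="wrist":
        T=np.eye(4);T[:3,:3]=np.array(s["orientation"]).reshape(3,3);T[:3,3]=s["tool_pos"];c["T"]=T@np.array(c["mount"])
    np.savez(f"pics/{tag}.npz",**{k:np.array(v) for k,v in c.items()})
    cv2.imwrite(f"pics/{tag}.png",c["color"][:,:,::-1]); return c
def load(tag): return dict(np.load(f"pics/{tag}.npz"))
def K(c):
    f=210/np.tan(np.radians(float(c["vertical_fov"]))/2)
    return np.array([[f,0,float(c["cx"])],[0,f,float(c["cy"])],[0,0,1]])
def ray(c,uv):
    p=cv2.undistortPoints(np.array([[uv]],float),K(c),np.array(c["dist"],float))[0,0]
    T=np.array(c["T"]); d=T[:3,:3]@np.array([p[0],-p[1],-1]); return T[:3,3],d/np.linalg.norm(d)
def tri(*obs):
    A=0;b=0;R=[]
    for c,uv in obs:
        o,d=ray(c,uv);M=np.eye(3)-np.outer(d,d);A=A+M;b=b+M@o;R.append((o,M))
    p=np.linalg.solve(A,b); return p,[round(1e3*np.linalg.norm(M@(p-o)),1) for o,M in R]
def proj(c,p):
    T=np.array(c["T"]);q=T[:3,:3].T@(np.atleast_2d(p)-T[:3,3]).T
    q=np.ascontiguousarray((q*np.array([[1],[-1],[-1]])).T)
    return cv2.projectPoints(q,np.zeros(3),np.zeros(3),K(c),np.array(c["dist"],float))[0][:,0]
def crop(tag,x0,y0,x1,y1,s,out):
    i=cv2.imread(f"pics/{tag}.png")[y0:y1,x0:x1]; cv2.imwrite(f"pics/{out}.png",cv2.resize(i,None,fx=s,fy=s,interpolation=cv2.INTER_CUBIC))
E
python3 - <<'E'
from h import *
np.set_printoptions(precision=3,suppress=True)
for n in("scene","side","wrist"):
    c=snap(n,n+"0"); print(n,c["vertical_fov"],c["T"],c["dist"])
a=[cv2.imread(f"pics/{n}0.png") for n in("scene","side","wrist")]
cv2.imwrite("pics/ss.png",cv2.resize(np.vstack(a[:2]),(560,600)) if 0 else a[0])
s=arm.observe();print(s)
E
```

```text
scene 56.155348113053776 [[ 0.835 -0.422  0.354  1.016]
 [ 0.551  0.627 -0.551 -0.635]
 [ 0.011  0.655  0.756  1.043]
 [ 0.     0.     0.     1.   ]] [-0.013  0.     0.     0.     0.   ]
side 55.9581460416926 [[-0.858  0.33  -0.393  0.117]
 [-0.513 -0.535  0.671  0.777]
 [ 0.011  0.778  0.629  0.91 ]
 [ 0.     0.     0.     1.   ]] [-0.037  0.     0.     0.     0.   ]
wrist 69.51954488997362 [[ 0.371  0.898  0.237  0.295]
 [-0.929  0.359  0.093 -0.555]
 [-0.002 -0.254  0.967  0.383]
 [ 0.     0.     0.     1.   ]] [-0.036  0.     0.     0.     0.   ]
{'time': 0.15, 'qpos': array([ 1.123,  0.412, -0.013,  1.597,  0.006,  1.134, -0.082]), 'qd': array([ 0.001, -0.002,  0.001, -0.003, -0.001,  0.001,  0.002]), 'effort': array([ -0.001, -58.834,   0.642, -29.129,  -0.054,   0.016,   0.   ]), 'tool_pos': array([ 0.232, -0.58 ,  0.222]), 'orientation': array([[ 0.929,  0.371, -0.001],
       [ 0.371, -0.929,  0.001],
       [-0.   , -0.001, -1.   ]]), 'force': array([-0.638, -0.946,  0.115]), 'wrist_torque': array([0.011, 0.039, 0.041]), 'finger_force': 0.0, 'finger_gap': 0.08824043194042652}
```

View pics/scene0.png

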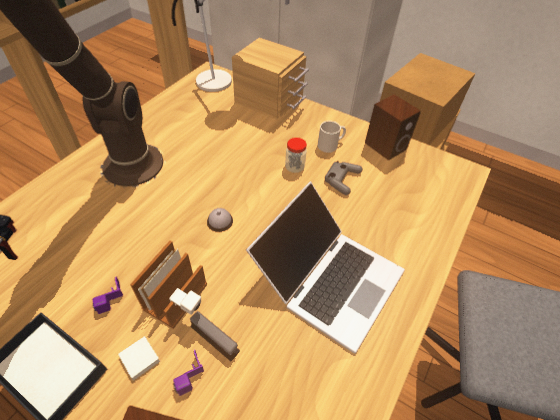

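View pics/side0.png

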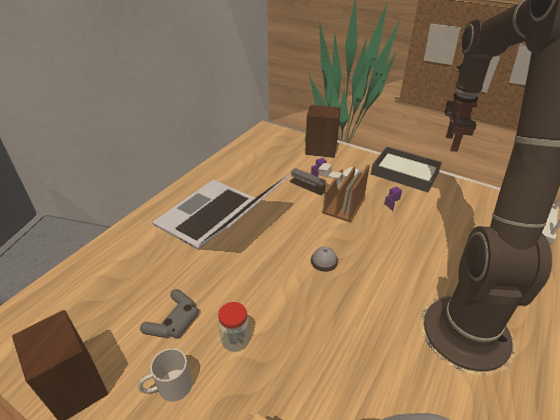

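Scene view: candidates for the webcam are white at (184,300) on the rack's front board, purple at (107,298) and purple at (187,378), and the white notes at (139,357). I choose the white one at (184,300). The laptop is around (330,270), with the top edge running from about (250,247) to (312,188). The side view shows the lid edge-on at about (250,210) and the webcam near (325,170). Next is one close crop of both.

```bash
python3 - <<'E'
from h import *
crop("scene0",120,225,260,345,4,"a")
crop("scene0",235,175,345,310,4,"b")
crop("side0",270,140,390,230,4,"c")
crop("side0",180,160,300,250,4,"d")
a=[cv2.imread(f"pics/{k}.png") for k in "abcd"]
def put(i,w,h):
    o=np.zeros((h,w,3),np.uint8);o[:i.shape[0],:i.shape[1]]=i[:h,:w];return o
# webcam montage 
m=np.hstack([cv2.resize(a[0],(400,343)),cv2.resize(a[2],(400,300)) if 0 else put(cv2.resize(a[2],(400,300)),400,343)])
cv2.imwrite("pics/m1.png",m)
m=np.hstack([put(cv2.resize(a[1],None,fx=.85,fy=.85),374,460),put(cv2.resize(a[3],(420,315)),420,460)])
cv2.imwrite("pics/m2.png",m)
E
```

```text
(no output)
```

View pics/m1.png

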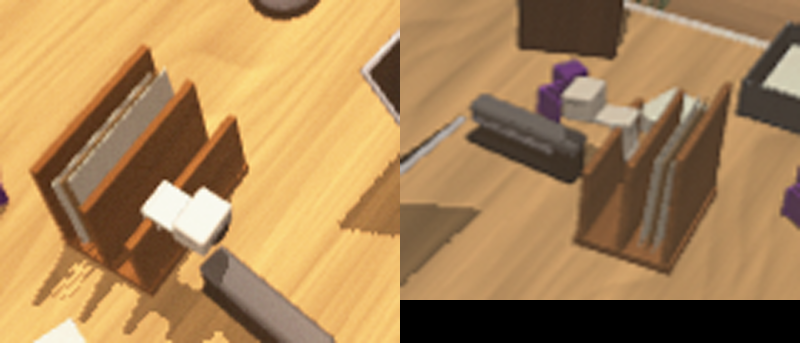

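View pics/m2.png

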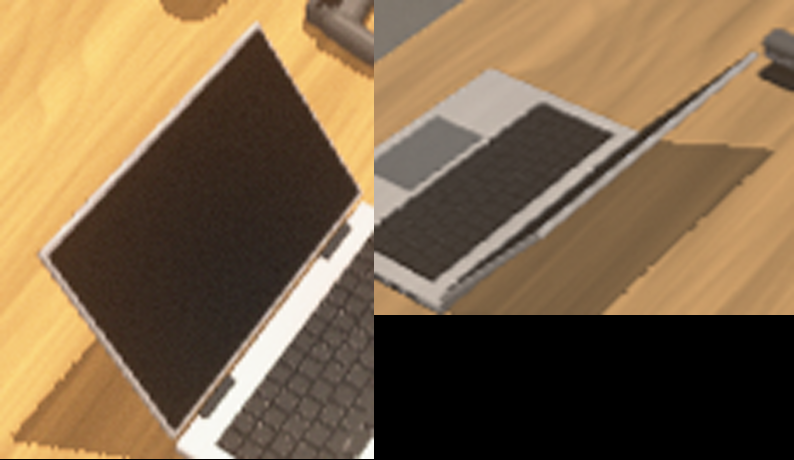

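```bash
cat > fit.py <<'E'
from h import *
from scipy.optimize import least_squares
def lidpts(p,thick=0.0):
    x,y,yw,l=p; ex=np.array([np.cos(yw),np.sin(yw),0]);ey=np.array([-np.sin(yw),np.cos(yw),0]);ez=np.array([0,0,1.])
    up=np.cos(l)*ez-np.sin(l)*ex; nx=np.cos(l)*ex+np.sin(l)*ez
    h=np.array([x,y,0.016]); return h,up,nx,ey
E
python3 - <<'E'
from fit import *
np.set_printoptions(precision=3,suppress=True)
S,D=load("scene0"),load("side0")
for n,a,b in [("top L",(310.9,182),(228.3,227.7)),("top R",(247.4,250),(289.7,175.7)),("rack +y top",(203,266),(326.4,189.5))]:
    print(n,*tri((S,a),(D,b)))
ls=[(310.9,182,1,1),(247.4,250,-1,1),(340.3,231.5,1,0),(287,303.5,-1,0)]
ld=[(228.3,227.7,1,1),(289.7,175.7,-1,1)]
def res(p):
    h,up,nx,ey=lidpts(p);r=[]
    for c,L in((S,ls),(D,ld)):
        for u,v,s,t in L: r.append(proj(c,h+up*.212*t+ey*.158*s+ (nx*.0035 if c is S else -nx*.0035*0))[0]-(u,v))
    return np.concatenate(r)
f=least_squares(res,[.75,-.2,0,.4],loss="soft_l1");print(f.x,f.fun.reshape(-1,2));h,up,nx,ey=lidpts(f.x);print("lid_top",h+.212*up)
# rough webcam camera block top, mount top, ray-plane
def u(x,y):return(120+x/2.857,225+y/2.857)
def w(x,y):return(270+(x-400)/3.333,140+y/3.333)
print("cam centre",*tri((S,u(204,218)),(D,w(584,97))))
print("mount top",*tri((S,u(167,200)),(D,w(618,115))))
print("front board near top",ray(S,u(132,244)))
def atz(c,uv,z):
    o,d=ray(c,uv);return o+d*(z-o[2])/d[2]
print(atz(S,u(132,244),.1),atz(S,u(237,117),.1),atz(S,u(155,293),0),atz(S,u(32,172),.15),atz(S,u(145,47),.15))
E
```

```text
top L [0.672 0.145 0.168] [np.float64(3.6), np.float64(3.6)]
top R [ 0.654 -0.168  0.168] [np.float64(3.1), np.float64(3.1)]
rack +y top [ 0.553 -0.245  0.102] [np.float64(5.3), np.float64(5.3)]
[ 0.8   -0.016 -0.044  0.73 ] [[-1.584 -2.883]
 [-1.195 -1.955]
 [ 1.586  0.275]
 [ 0.528  1.08 ]
 [-0.215 -0.193]
 [-0.241 -1.007]]
lid_top [ 0.659 -0.009  0.174]
cam centre [ 0.604 -0.346  0.112] [np.float64(1.5), np.float64(1.5)]
mount top [ 0.562 -0.348  0.103] [np.float64(0.2), np.float64(0.2)]
front board near top (array([ 1.016, -0.635,  1.043]), array([-0.422,  0.223, -0.879]))
[ 0.563 -0.397  0.1  ] [ 0.557 -0.242  0.1  ] [ 0.568 -0.396  0.   ] [ 0.467 -0.408  0.15 ] [ 0.458 -0.251  0.15 ]
```

Request:
send_rows([
  [[0,0,6.5],[0,0,-20],100],
  [[0,0,6.5],[0,0,-10],100],
  [[0,0,6.5],[0,0,0],100],
  [[0,0,0],[45,-30,0],100],
  [[0,0,0],[45,-30,0],100],
  [[0,0,0],[45,-30,0],100],
  [[0,0,0],[45,-30,0],100],
  [[0,0,0],[45,-30,0],100],
  [[0,0,0],[45,-30,0],100],
  [[0,0,0],[45,-30,0],100],
  [[0,0,0],[35,-10,0],100],
  [[0,0,0],[0,0,0],100],
])

```text
time: 1.35
tool_pos: [0.5547, -0.3584, 0.2516]
orientation: [[0.999, 0.048, 0.001], [0.048, -0.999, 0.003], [0.002, -0.003, -1.0]]
force: [0.7, -0.7, -0.5]
finger_gap: 0.0878
finger_force: 0.0
```

```bash
python3 - <<'E'
from h import *
s=arm.observe();print(s["time"],s["tool_pos"],s["orientation"])
c=snap("wrist","w1"); crop("w1",180,120,400,285,3.6,"w1c")
print(proj(c,[[.562,-.348,.103],[.604,-.346,.112]]))
E
```

```text
1.35 [ 0.55468994 -0.35836535  0.25156763] [[ 0.99886156  0.04768241  0.0014046 ]
 [ 0.04767805 -0.99885829  0.00298629]
 [ 0.00154539 -0.00291593 -0.99999455]]
[[265.02186197 196.685629  ]
 [264.38911594 156.20828792]]
```

View pics/w1.png

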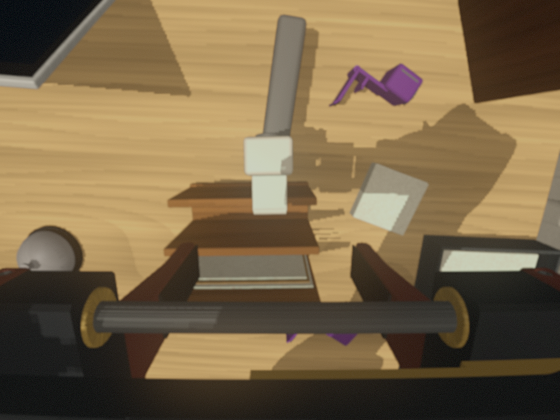

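Request:
send_rows([
  [[0,0,0],[25,-5,20],100],
  [[0,0,0],[24,-5,30],100],
  [[0,0,0],[0,0,25],100],
  [[0,0,0],[0,0,0],100],
])

```text
time: 1.8
tool_pos: [0.5951, -0.3516, 0.1732]
orientation: [[0.999, 0.039, -0.007], [0.039, -0.999, 0.003], [-0.007, -0.003, -1.0]]
force: [-0.7, -0.9, -0.2]
finger_gap: 0.0876
finger_force: 0.0
```

```bash
python3 - <<'E'
from h import *
s=arm.observe();print(s["time"],s["tool_pos"])
c=snap("wrist","w2")
crop("w2",170,130,370,330,3,"a");crop("w1",220,120,330,220,1,"b")
b=cv2.resize(cv2.imread("pics/b.png"),None,fx=2,fy=2,interpolation=cv2.INTER_CUBIC)
a=cv2.imread("pics/a.png");o=np.zeros((600,200,3),np.uint8);b=cv2.resize(b,(200,182));o[:182]=b
cv2.imwrite("pics/w2c.png",np.hstack([a,o]))
print(proj(c,[[.562,-.348,.103],[.604,-.346,.112]]))
E
```

```text
1.8 [ 0.59508408 -0.35159889  0.17321549]
[[268.44796205 262.50256684]
 [267.38609038 216.20985792]]
```

View pics/w2c.png

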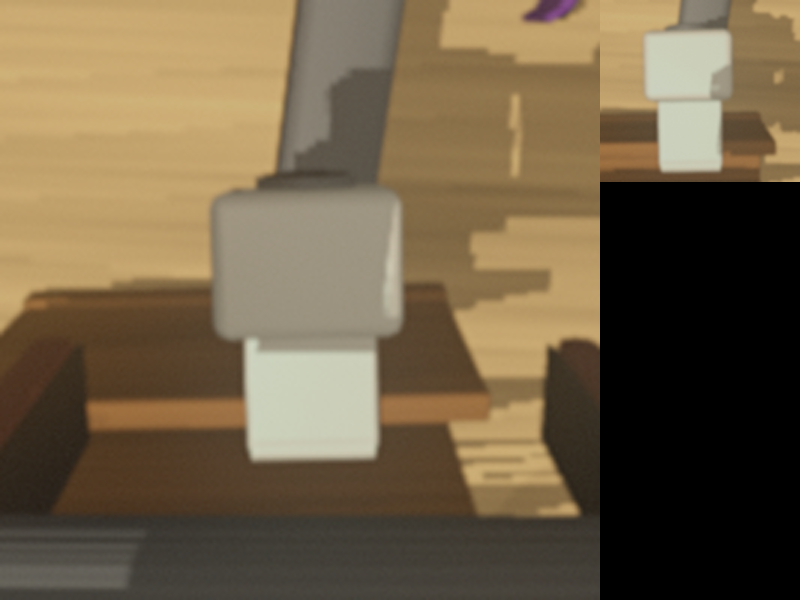

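```bash
python3 - <<'E'
from h import *
np.set_printoptions(precision=4,suppress=True)
A,B=load("w1"),load("w2"); S=load("scene0");D=load("side0")
g=lambda x,y:(220+(x-600)/1.818,120+y/1.818)
q=lambda x,y:(170+x/3,130+y/3)
for n,a,b in [("mount rear",g(690,171),q(313,459)),("blk rear top",g(689,99),q(307.5,338)),("blk front top",g(689,31),q(307.5,190)),
 ("blk FL",g(645,31),q(213,190)),("blk FR",g(732,31),q(402,190)),("blk RL",g(645,99),q(213,338)),("mount RL",g(658,171),q(249,459)),("mount RR",g(721,171),q(378,459))]:
    print(n,*tri((A,a),(B,b)))
def atz(c,uv,z):
    o,d=ray(c,uv);return o+d*(z-o[2])/d[2]
for z in(.1,):
  print("board",[atz(B,q(*p),z) for p in((90,401),(490,394),(90,429),(488,419))])
E
```

```text
mount rear [ 0.5437 -0.3535  0.1033] [np.float64(0.0), np.float64(0.0)]
blk rear top [ 0.588  -0.351   0.1261] [np.float64(0.4), np.float64(0.4)]
blk front top [ 0.6224 -0.3495  0.115 ] [np.float64(0.2), np.float64(0.2)]
blk FL [ 0.6214 -0.3263  0.1144] [np.float64(0.3), np.float64(0.3)]
blk FR [ 0.6235 -0.3722  0.1161] [np.float64(0.0), np.float64(0.0)]
blk RL [ 0.587  -0.3281  0.1258] [np.float64(0.5), np.float64(0.5)]
mount RL [ 0.5426 -0.3352  0.1028] [np.float64(0.4), np.float64(0.4)]
mount RR [ 0.5447 -0.3716  0.104 ] [np.float64(0.2), np.float64(0.2)]
board [array([ 0.5572, -0.2905,  0.1   ]), array([ 0.5638, -0.4022,  0.1   ]), array([ 0.5486, -0.2903,  0.1   ]), array([ 0.5562, -0.4023,  0.1   ])]
```

w2 shows the webcam centred between the fingers. The block spans cols 241–304 and rows 193–243, with the mount down to row 283. That puts the block centre at about (0.602, -0.350, 0.113), with yaw about 0.05 and a nod of about 0.1.

Request:
send_rows([
  [[0,-5.6,0],[0,0,0],100],
  [[0,0,0.3],[13,-1,0],100],
  [[0,0,0],[0,0,20],100],
  [[0,0,0],[0,0,20],100],
  [[0,0,0],[0,0,20],100],
  [[0,0,0],[0,0,17],100],
  [[0,0,0],[0,0,0],100],
  [[0,0,0],[0,0,0],100],
])

```text
time: 2.65
tool_pos: [0.6035, -0.3519, 0.1017]
orientation: [[0.995, 0.033, -0.096], [0.032, -0.999, -0.005], [-0.096, 0.002, -0.995]]
force: [0.5, -0.1, -0.3]
finger_gap: 0.0878
finger_force: 0.0
```

Request:
send_rows([
  [[0,-0.5,-1],[-2.5,-1.5,7],100],
  [[0,0,0],[0,0,0],100],
  [[0,0,0],[0,0,0],70],
  [[0,0,0],[0,0,0],45],
  [[0,0,0],[0,0,0],40],
  [[0,0,0],[0,0,0],40],
  [[0,0,0],[0,0,0],40],
  [[0,0,0],[0,0,0],40],
  [[0,0,0],[0,0,0],40],
], force=20)

```text
time: 3.55
tool_pos: [0.6004, -0.3493, 0.0931]
orientation: [[0.993, 0.052, -0.106], [0.051, -0.999, -0.005], [-0.106, -0.001, -0.994]]
force: [-0.4, -0.8, -0.3]
finger_gap: 0.0453
finger_force: 19.9
```

Request:
send_rows([
  [[0,0,0],[-0.5,0,-5],40],
  [[0,0,0],[-1,0,-10],40],
  [[0,0,0],[-1,0,-10],40],
  [[0,0,0],[-1,0,-10],40],
  [[0,0,0],[-1,0,-10],40],
  [[0,0,0],[-1.5,0,-15],40],
  [[0,0,0],[-2,0,-20],40],
  [[0,0,0],[-2,0,-20],40],
  [[0,0,0],[-2,0,-20],40],
  [[0,0,0],[0,0,0],40],
  [[0,0,0],[0,0,0],40],
  [[0,0,0],[0,0,0],40],
])

```text
time: 4.75
tool_pos: [0.6006, -0.3489, 0.2125]
orientation: [[0.993, 0.052, -0.108], [0.052, -0.999, -0.003], [-0.108, -0.002, -0.994]]
force: [-0.3, -0.3, -1.2]
finger_gap: 0.0456
finger_force: 20.0
```

```bash
python3 - <<'E'
from h import *
s=arm.observe();print(s["time"],s["tool_pos"],s["orientation"],s["force"],s["wrist_torque"])
E
```

```text
4.75 [ 0.60056273 -0.3488808   0.21247797] [[ 0.99283258  0.05161035 -0.10779537]
 [ 0.05154033 -0.998665   -0.00343739]
 [-0.10782887 -0.00214306 -0.99416716]] [-0.25409864 -0.26401436 -1.1738624 ] [ 0.02210151 -0.21872024  0.01097082]
```

Request:
send_rows([
  [[0,0,5.8],[0,0,-20],40],
  [[0,8.1,0],[0,0,-20],40],
  [[0,8.1,0],[0,0,-15],40],
  [[0,8.1,0],[5,0,-10],40],
  [[0,8.1,0],[5,0,-10],40],
  [[0,8.1,0],[5,0,-5],40],
  [[0,8.1,0],[5,0,0],40],
  [[0,0,0],[0,0,0],40],
  [[0,0,0],[0,0,0],40],
])

```text
time: 5.65
tool_pos: [0.6153, -0.3478, 0.2978]
orientation: [[0.759, -0.045, 0.65], [-0.032, -0.999, -0.032], [0.651, 0.003, -0.759]]
force: [0.0, 0.3, -2.5]
finger_gap: 0.0461
finger_force: 20.0
```

```bash
cat > goto.py <<'E'
from h import *
from scipy.spatial.transform import Rotation as Ro
np.set_printoptions(precision=4,suppress=True)
def lidframe(yaw,l):
    ex=np.array([np.cos(yaw),np.sin(yaw),0]);ey=np.array([-np.sin(yaw),np.cos(yaw),0]);ez=np.array([0,0,1.])
    return np.c_[np.cos(l)*ex+np.sin(l)*ez,ey,np.cos(l)*ez-np.sin(l)*ex]
def delta(P,R):
    s=arm.observe();R0=np.array(s["orientation"]);p=np.array(s["tool_pos"])
    print("t",s["time"],"tcp",p,"F",s["force"],"dTurn(deg)",Ro.from_matrix(R0.T@R).as_rotvec(degrees=True),"dShift after turn mm",R.T@(P-p)*1e3,"before",R0.T@(P-p)*1e3)
F=np.diag([1,-1,-1.])
E
python3 - <<'E'
from goto import *
L=lidframe(-.05,.74)
delta(np.array([.662,-.01,.170])+L@[.045,0,.079],L@F)
print(arm.observe()["orientation"],arm.observe()["qpos"])
E
```

```text
t 5.65 tcp [ 0.6153 -0.3478  0.2978] F [ 0.0204  0.3145 -2.5161] dTurn(deg) [-0.0462  1.8071  0.3168] dShift after turn mm [ -19.2425 -339.7098   35.4205] before [ -16.2333 -339.779    36.2539]
[[ 0.7587 -0.0453  0.6499]
 [-0.0324 -0.999  -0.0318]
 [ 0.6507  0.0031 -0.7594]] [ 0.9131  0.2478 -0.3391  1.8694 -0.6019  0.4941 -0.5492]
```

Request:
send_rows([
  [[0,1.8,0.3],[0,-20,0],40],
  [[0,0,0],[0,-40,0],40],
  [[0,0,0],[0,-40,0],40],
  [[0,0,0],[0,-40,0],40],
  [[0,0,0],[0,-40,0],40],
  [[0,0,0],[0,-40,0],40],
  [[0,0,0],[0,-40,0],40],
  [[0,0,0],[0,-40,0],40],
  [[0,0,0],[-10,-30,10],40],
  [[0,0,0],[-9,-10,10],40],
  [[0,0,0],[0,0,0],40],
  [[0,0,0],[0,0,0],40],
])

```text
time: 6.85
tool_pos: [0.6307, -0.0475, 0.274]
orientation: [[0.74, -0.047, 0.671], [-0.032, -0.999, -0.035], [0.672, 0.004, -0.741]]
force: [0.4, 0.2, -2.1]
finger_gap: 0.0458
finger_force: 20.0
```

```bash
python3 - <<'E'
from goto import *
L=lidframe(-.05,.74)
delta(np.array([.662,-.01,.170])+L@[.045,0,.079],L@F)
c=snap("wrist","w3"); 
for n in("scene","side"): snap(n,n+"3")
print(arm.observe()["qpos"],c["T"])
print(proj(c,[np.array([.662,-.01,.170])+L@v for v in([0,0,0],[0,.158,0],[0,-.158,0])]))
a=cv2.imread("pics/w3.png")
crop("scene3",190,120,350,320,2,"a");crop("side3",190,100,330,250,2.4,"b")
x=cv2.imread("pics/a.png");y=cv2.imread("pics/b.png");print(x.shape,y.shape)
E
```

```text
t 6.85 tcp [ 0.6307 -0.0475  0.274 ] F [ 0.3529  0.2351 -2.0659] dTurn(deg) [0.0653 0.1983 0.2949] dShift after turn mm [ -3.4271 -38.9751  17.5638] before [ -3.1657 -39.0121  17.5308]
[ 0.1831  0.0678 -0.2226  2.1609  0.3956  0.1927 -2.0135] [[-0.047   0.8863 -0.4608  0.5722]
 [-0.9989 -0.0399  0.0252 -0.0445]
 [ 0.0039  0.4615  0.8872  0.4397]
 [ 0.      0.      0.      1.    ]]
[[231.5863 265.9837]
 [ 64.4902 264.4146]
 [401.2819 266.3965]]
(400, 320, 3) (360, 336, 3)
```

View pics/w3.png

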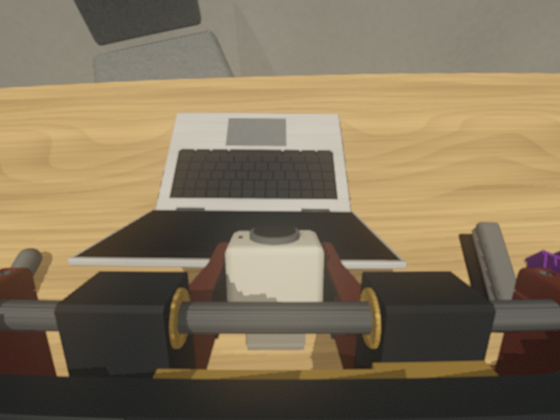

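w3 shows the webcam held, with its lens at (275,232). The lid's top edge runs from (72,262) to (405,265), about 5 px to the right of my prediction, so I'll refine the lid fit.

```bash
python3 - <<'E'
from h import *
i=load("w3")["color"].astype(int).sum(2)
for c in(90,110,150,185,360,390): print(c,list(i[246:278,c]))
for r in(262,263,264): print(r,list(i[r,64:84]),list(i[r,394:414]))
S=load("scene3")["color"].astype(int).sum(2)
E
```

```text
90 [np.int64(431), np.int64(324), np.int64(214), np.int64(168), np.int64(164), np.int64(162), np.int64(164), np.int64(164), np.int64(158), np.int64(168), np.int64(252), np.int64(387), np.int64(490), np.int64(552), np.int64(560), np.int64(543), np.int64(535), np.int64(529), np.int64(500), np.int64(466), np.int64(450), np.int64(456), np.int64(458), np.int64(455), np.int64(449), np.int64(445), np.int64(445), np.int64(454), np.int64(460), np.int64(460), np.int64(438), np.int64(384)]
110 [np.int64(151), np.int64(159), np.int64(149), np.int64(155), np.int64(150), np.int64(156), np.int64(152), np.int64(151), np.int64(147), np.int64(146), np.int64(208), np.int64(340), np.int64(457), np.int64(530), np.int64(550), np.int64(539), np.int64(530), np.int64(526), np.int64(513), np.int64(481), np.int64(455), np.int64(457), np.int64(462), np.int64(454), np.int64(418), np.int64(302), np.int64(186), np.int64(157), np.int64(158), np.int64(153), np.int64(158), np.int64(151)]
150 [np.int64(132), np.int64(125), np.int64(127), np.int64(126), np.int64(128), np.int64(133), np.int64(131), np.int64(130), np.int
[... 2926 characters left out ...]
54), np.int64(449), np.int64(445), np.int64(444), np.int64(443), np.int64(444), np.int64(444)]
264 [np.int64(467), np.int64(467), np.int64(467), np.int64(465), np.int64(477), np.int64(490), np.int64(494), np.int64(493), np.int64(494), np.int64(496), np.int64(492), np.int64(494), np.int64(494), np.int64(497), np.int64(497), np.int64(498), np.int64(499), np.int64(498), np.int64(501), np.int64(500)] [np.int64(552), np.int64(554), np.int64(553), np.int64(551), np.int64(549), np.int64(549), np.int64(552), np.int64(550), np.int64(548), np.int64(549), np.int64(548), np.int64(530), np.int64(477), np.int64(442), np.int64(438), np.int64(439), np.int64(439), np.int64(439), np.int64(438), np.int64(436)]
```

```bash
python3 - <<'E'
from goto import *
from scipy.optimize import least_squares
c=load("w3");S=load("scene0");D=load("side0")
obs=[("w",68.3,263.5,-.0035,.158),("w",405.7,268.3,-.0035,-.158),("w",150,265.5,-.0035,None),("w",360,268,-.0035,None)]
sc=[(310.9,182,1,1),(247.4,250,-1,1),(340.3,231.5,1,0),(287,303.5,-1,0)]
sd=[(289.7,175.7,-1,1)]
def res(p,w=.35):
    x,y,z,yaw,l=p;L=lidframe(yaw,l);t=np.array([x,y,z]);r=[]
    for _,u,v,dx,dy in obs[:2]: r+=list(proj(c,t+L@[dx,dy,0])[0]-(u,v))
    for u,v,s,k in sc: r+=list(w*(proj(S,t+L@[.0035,.158*s,-.212*(1-k)])[0]-(u,v)))
    for u,v,s,k in sd: r+=list(w*(proj(D,t+L@[0,.158*s,-.212*(1-k)])[0]-(u,v)))
    r.append((z-.016-.212*np.cos(l))*1e3/2)
    return np.array(r)
f=least_squares(res,[.66,-.014,.17,-.05,.74]);print(f.x,f.fun)
x,y,z,yaw,l=f.x;L=lidframe(yaw,l)
delta(f.x[:3]+L@[.045,0,.079],L@F)
# where webcam's parts would appear (assumed grip), rigid
s=arm.observe();R=np.array(s["orientation"]);p=np.array(s["tool_pos"])
W=lambda v:p+R@F@(np.array(v)-[.045,0,-.001])
print(proj(c,[W(v) for v in([-.009,.018,.004],[-.009,-.018,.004],[.063,.023,.034],[.063,-.023,.034],[.027,.023,.034],[.027,-.023,.034])]))
E
```

```text
[ 0.6637 -0.0138  0.173  -0.0585  0.7329] [-0.2682  0.0932  0.1093  0.0008 -0.06   -0.2856 -0.4275 -0.0535  0.9997
  0.9905  0.1094  1.2199 -0.1262 -0.5653 -0.2896]
t 7.0 tcp [ 0.6304 -0.0495  0.2745] F [-0.3032  0.4036 -1.3775] dTurn(deg) [-0.1553 -0.2854  0.4853] dShift after turn mm [  0.2582 -37.596   17.2595] before [  0.4902 -37.5459  17.3632]
[[247.1869 344.277 ]
 [306.4562 344.4817]
 [226.5212 251.6444]
 [329.3761 251.9761]
 [229.5483 321.8278]
 [325.4773 322.1495]]
```

Request:
send_rows([
  [[-0.2,-0.3,0.5],[0,-20,0],40],
  [[0,0,0],[0,-17.5,7],40],
  [[0,0,0],[0,0,10],40],
  [[0,0,0],[-1,0,15],40],
  [[0,0,0],[0,0,15],40],
  [[0,0,0],[0,0,0],40],
  [[0,0,0],[0,0,0],40],
  [[0,0,0],[0,0,0],40],
])

```text
time: 7.8
tool_pos: [0.6624, -0.0137, 0.2387]
orientation: [[0.742, -0.059, 0.668], [-0.044, -0.998, -0.04], [0.669, 0.0, -0.743]]
force: [-0.3, 0.3, -2.1]
finger_gap: 0.0458
finger_force: 20.0
```

```bash
cat > st.py <<'E'
from goto import *
LP=[0.6637,-0.0138,0.173];L=lidframe(-.0585,.7329)
def status(h=0,nod=0):
    s=arm.observe();R=np.array(s["orientation"]);p=np.array(s["tool_pos"])
    W=p-R@F@np.array([.045,0,-.001]); print("slot in lid mm",L.T@(W-LP)*1e3,"F lid",L.T@s["force"],"M",L.T@s["wrist_torque"],"grip",s["finger_force"])
    N=Ro.from_euler("y",nod).as_matrix()
    print("relative rot deg",Ro.from_matrix(L.T@R@F).as_rotvec(degrees=True),"q6",s["qpos"][5])
E
python3 - <<'E'
from st import *
status()
for n in("scene","side"): snap(n,n+"4")
snap("wrist","w4")
c=load("side4");s=load("scene4")
P=LP+L@[0,0,.03]
(u,v),(u2,v2)=[proj(q,P)[0].astype(int) for q in(c,s)]
print(u,v,u2,v2)
crop("side4",u-40,v-45,u+40,v+45,5,"a");crop("scene4",u2-40,v2-45,u2+40,v2+45,5,"b")
cv2.imwrite("pics/m4.png",np.hstack([cv2.imread("pics/a.png"),cv2.imread("pics/b.png")]))
E
```

```text
slot in lid mm [-2.0248  0.0792 50.7393] F lid [-1.6683  0.2606 -1.3485] M [ 0.0123  0.8508 -0.022 ] grip 19.951816499233246
relative rot deg [-0.0263  0.0046 -0.0192] q6 0.16710490204125658
265 194 274 204
```

View pics/m4.png

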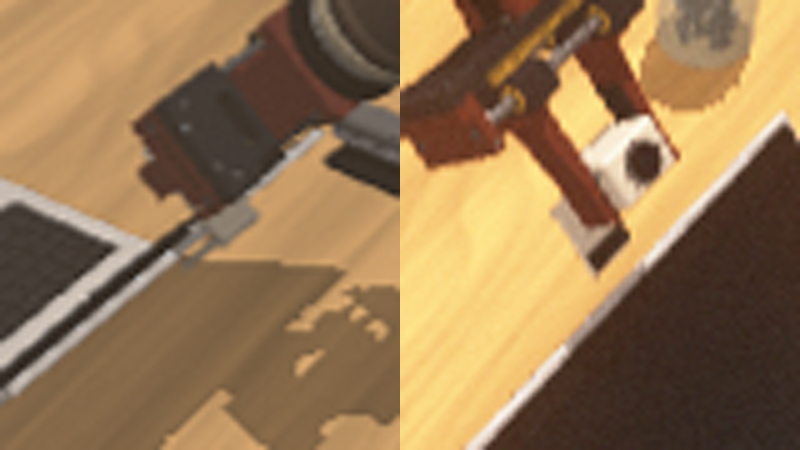

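```bash
python3 - <<'E'
from st import *
c=load("side4");s=load("scene4");o=arm.observe();R=np.array(o["orientation"]);p=np.array(o["tool_pos"])
W=lambda v:p+R@F@(np.array(v)*1e-3-[.045,0,-.001])
for n,v in dict(mount_rear_top=[-9,18,4],legtip_out=[-9,18,-42],legtip_in=[-5,18,-42],liptip=[7,18,-12],mountrt2=[-9,-18,4],legtip2=[-9,-18,-42],camc=[63,0,18]).items():
    a,b=proj(c,W(v))[0],proj(s,W(v))[0]; print(n,(a-(225,149))*5,(b-(234,159))*5+(400,0))
e=LP+L@np.array([[.0035,-.0035,.0035],[.1,.1,-.1],[0,0,0]])[:,0]
for v in([3.5,50,0],[-3.5,50,0],[3.5,-50,0],[-3.5,-50,0]):
    P=LP+L@(np.array(v)*1e-3);print("lid",v,(proj(c,P)[0]-(225,149))*5,(proj(s,P)[0]-(234,159))*5+(400,0))
E
```

```text
mount_rear_top [219.91   241.3547] [587.2412 177.0341]
legtip_out [179.2893 268.5504] [628.8608 240.4616]
legtip_in [175.2255 263.3112] [633.216  239.8539]
liptip [188.953  229.5895] [619.2392 196.3358]
mountrt2 [255.3014 211.3553] [549.3753 214.8428]
legtip2 [214.4408 238.8879] [592.1742 278.8775]
camc [175.4021 119.6568] [635.9034 160.8022]
lid [3.5, 50, 0] [124.7456 281.2824] [683.8793 217.0272]
lid [-3.5, 50, 0] [131.9741 290.5532] [676.103  218.1874]
lid [3.5, -50, 0] [223.1535 199.9581] [582.2353 325.1528]
lid [-3.5, -50, 0] [229.9535 208.7909] [574.596  325.8244]
```

m4 agrees with the predictions. In the scene crop the leg tip corners are at (628,240) and (597,278). In the side crop the rear leg lies behind the lid line. I'll slide the leg down behind the lid.

Request:
send_rows([
  [[0,0,0],[0.5,0,5],40],
  [[0,0,0],[0.5,0,5],40],
  [[0,0,0],[0,0,5],40],
  [[0,0,0],[0,0,5],40],
  [[0,0,0],[0,0,5],40],
  [[0,0,0],[0,0,4],40],
  [[0,0,0],[0,0,0],40],
  [[0,0,0],[0,0,0],40],
])

```text
time: 8.75
tool_pos: [0.6824, -0.0142, 0.2165]
orientation: [[0.743, -0.058, 0.667], [-0.043, -0.998, -0.039], [0.668, 0.0, -0.744]]
force: [-0.8, 0.2, -1.3]
finger_gap: 0.0457
finger_force: 20.0
```

```bash
python3 - <<'E'
from st import *
status();snap("side","side5");snap("scene","scene5");snap("wrist","w5")
crop("side5",225,160,305,250,5,"a");crop("scene5",234,160,314,250,5,"b")
cv2.imwrite("pics/m5.png",np.hstack([cv2.imread("pics/a.png"),cv2.imread("pics/b.png")]))
E
```

```text
slot in lid mm [-1.9401  0.6238 20.8996] F lid [-1.4858  0.1096 -0.3816] M [ 0.0341  0.8417 -0.0014] grip 19.951832592487335
relative rot deg [0.0064 0.0895 0.0386] q6 0.13508024317437456
```

View pics/m5.png

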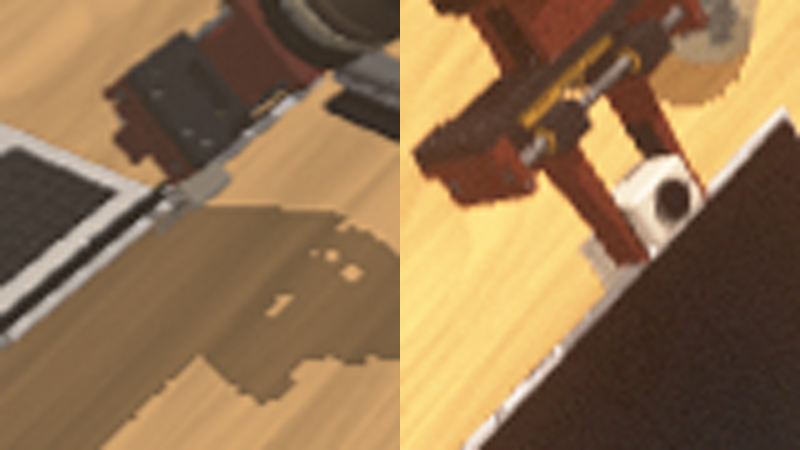

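Request:
send_rows([
  [[0,-3,0],[0,0,2],40],
  [[0,-3,0],[0,0,2],40],
  [[0,-2.5,0],[0,0,2],40],
  [[0,0,0],[0,0,0],40],
  [[0,0,0],[0,0,0],40],
])

```text
time: 9.4
tool_pos: [0.6868, -0.017, 0.2128]
orientation: [[0.822, -0.063, 0.566], [-0.049, -0.998, -0.039], [0.567, 0.004, -0.824]]
force: [-0.0, -0.0, -1.8]
finger_gap: 0.0458
finger_force: 20.0
```

```bash
python3 - <<'E'
from st import *
status(); print(arm.observe()["qpos"])
E
```

```text
slot in lid mm [-0.5524 -1.7367 20.8848] F lid [-1.2022 -0.0142 -1.3006] M [ 0.0133  0.7561 -0.0521] grip 19.95172619819641
relative rot deg [-0.3191  7.4609 -0.0488] q6 0.3443528969176474
[ 0.2266  0.2834 -0.3789  1.9946  0.6375  0.3444 -2.2848]
```

Request:
send_rows([
  [[0,0,0],[1.5,0,3],40],
  [[0,0,0],[0.5,0,3],40],
  [[0,0,0],[0.3,0,2],40],
  [[0,0,0],[0.3,0,2],40],
  [[0,0,0],[0,0,0],40],
  [[0,0,0],[0,0,0],40],
])

```text
time: 10.0
tool_pos: [0.6946, -0.0163, 0.206]
orientation: [[0.823, -0.061, 0.565], [-0.048, -0.998, -0.038], [0.566, 0.004, -0.824]]
force: [0.4, 0.5, -1.0]
finger_gap: 0.0455
finger_force: 20.0
```

```bash
python3 - <<'E'
from st import *
status()
E
```

```text
slot in lid mm [ 0.6538 -0.7317 10.6937] F lid [-0.3922  0.5278 -0.9498] M [0.0308 0.728  0.039 ] grip 19.95187371969223
relative rot deg [-0.2518  7.5245  0.0331] q6 0.33710093701581967
```

Request:
send_rows([
  [[0,0,0],[0.3,0,2],40],
  [[0,0,0],[0.3,0,2],40],
  [[0,0,0],[0,0,0],40],
  [[0,0,0],[0,0,0],40],
])

```text
time: 10.4
tool_pos: [0.6972, -0.0168, 0.2029]
orientation: [[0.823, -0.061, 0.564], [-0.048, -0.998, -0.038], [0.566, 0.004, -0.825]]
force: [0.3, 0.4, -2.5]
finger_gap: 0.0461
finger_force: 20.0
```

```bash
python3 - <<'E'
from st import *
status()
E
```

```text
slot in lid mm [ 0.503  -1.0408  6.5949] F lid [-1.43    0.4389 -2.0695] M [ 0.0531  0.8625 -0.0188] grip 19.95062381029129
relative rot deg [-0.2687  7.549   0.0176] q6 0.3330041023143055
```

Request:
send_rows([
  [[0,0,0],[0.3,0,2],40],
  [[0,0,0],[0.2,0,1.5],40],
  [[0,0,0],[0,0,0],40],
  [[0,0,0],[0,0,0],40],
])

```text
time: 10.8
tool_pos: [0.6993, -0.017, 0.1999]
orientation: [[0.824, -0.061, 0.564], [-0.048, -0.998, -0.038], [0.565, 0.004, -0.825]]
force: [-2.3, -0.7, -4.7]
finger_gap: 0.0458
finger_force: 19.9
```

```bash
python3 - <<'E'
from st import *
status()
snap("wrist","w6");snap("scene","scene6");snap("side","side6")
E
```

```text
slot in lid mm [ 0.0356 -1.0719  3.0405] F lid [-4.8007 -0.8193 -1.9351] M [-0.01    1.531  -0.0595] grip 19.948285818099976
relative rot deg [-0.275   7.5935  0.024 ] q6 0.32946099929756756
```

Request:
send_rows([
  [[0,0,0],[-1,0,0],40],
  [[0,0,0],[-0.5,0,0],40],
  [[0,0,0],[0,0,0],40],
  [[0,0,0],[0,0,0],40],
])

```text
time: 11.35
tool_pos: [0.6989, -0.0167, 0.2002]
orientation: [[0.822, -0.061, 0.566], [-0.048, -0.998, -0.038], [0.567, 0.004, -0.824]]
force: [0.0, -0.5, -2.4]
finger_gap: 0.0459
finger_force: 20.0
```

```bash
python3 - <<'E'
from st import *
for i in range(1): status()
E
```

```text
slot in lid mm [-0.0157 -0.8755  3.4239] F lid [-1.5885 -0.4492 -1.8629] M [-0.1028  0.9723 -0.0116] grip 19.95280534029007
relative rot deg [-0.2512  7.4631  0.0244] q6 0.3260650721349221
```

Request:
send_rows([
  [[0,0,0],[-0.2,0,1],40],
  [[0,0,0],[0,0,1],40],
  [[0,0,0],[0,0,1],40],
  [[0,0,0],[0,0,0],40],
  [[0,0,0],[0,0,0],40],
])

```text
time: 11.85
tool_pos: [0.7003, -0.0168, 0.1973]
orientation: [[0.823, -0.061, 0.565], [-0.048, -0.998, -0.037], [0.566, 0.004, -0.824]]
force: [0.2, -0.4, -0.9]
finger_gap: 0.0461
finger_force: 20.0
```

```bash
python3 - <<'E'
from st import *
status()
E
```

```text
slot in lid mm [-0.9806 -0.814   0.3703] F lid [-0.49   -0.3836 -0.8095] M [ 0.004   0.7047 -0.0112] grip 19.9516823887825
relative rot deg [-0.2479  7.4986  0.0282] q6 0.321744399177528
```

Request:
send_rows([
  [[0,0,0],[0,0,1],40],
  [[0,0,0],[0.1,0,1],40],
  [[0,0,0],[0,0,0],40],
  [[0,0,0],[0,0,0],40],
])

```text
time: 12.25
tool_pos: [0.7014, -0.0171, 0.1958]
orientation: [[0.823, -0.061, 0.565], [-0.048, -0.998, -0.038], [0.566, 0.004, -0.824]]
force: [-1.7, -0.5, 1.2]
finger_gap: 0.046
finger_force: 20.0
```

```bash
python3 - <<'E'
from st import *
status()
snap("wrist","w7");snap("scene","scene7");snap("side","side7")
crop("side7",225,170,305,260,5,"a");crop("scene7",240,165,320,255,5,"b")
cv2.imwrite("pics/m7.png",np.hstack([cv2.imread("pics/a.png"),cv2.imread("pics/b.png")]))
# lid-shift check: compare lid upper corner regions before/after
for n,(x0,y0,x1,y1) in dict(scene=(300,175,335,215),side=(180,225,225,255)).items():
    a,b=[cv2.cvtColor(load(n+k)["color"][y0:y1,x0:x1],cv2.COLOR_RGB2GRAY).astype(np.float32) for k in("5","7")]
    print(n,cv2.phaseCorrelate(a,b))
E
```

```text
slot in lid mm [-1.1221 -1.0757 -1.4595] F lid [-0.4325 -0.5871  1.9968] M [-0.0674  0.8347  0.0349] grip 19.980360567569733
relative rot deg [-0.2703  7.495   0.0228] q6 0.31943237953903114
scene ((-0.10865836528398631, 0.01507513379450387), 0.9972359887427754)
side ((0.5304954764952612, -0.017654992714422946), 0.9950589927037558)
```

View pics/m7.png

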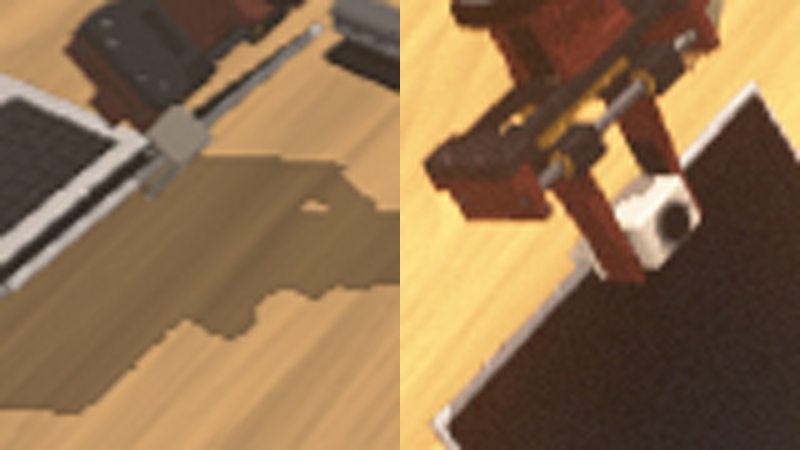

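m7 shows the mount on the edge at side-crop (180,135), the leg behind the lid at (155,185) and the camera on the screen side. The lid-axis force says the edge is carrying weight, so next I compute the nod about the front corner.

```bash
cat >> st.py <<'E'
def target(sx,sz,nod,sy=-.0008):
    N=Ro.from_euler("y",nod).as_matrix()
    delta(np.array(LP)+L@(np.array([sx*1e-3,sy,sz*1e-3])+N@np.array([.045,0,-.001])),L@N@F)
E
python3 - <<'E'
from st import *
for a in((-.6,-1.5,.2),(0,-1.5,.28),(.5,-1.5,.35)): target(*a)
E
```

```text
t 12.4 tcp [ 0.7014 -0.0171  0.1958] F [-1.7919 -0.175   2.0096] dTurn(deg) [ 0.2692 -3.959  -0.0099] dShift after turn mm [ 0.6002 -0.2791  2.9993] before [ 0.3917 -0.2934  3.0322]
t 12.4 tcp [ 0.7014 -0.0171  0.1958] F [-1.7919 -0.175   2.0096] dTurn(deg) [ 0.2688 -8.5426 -0.0207] dShift after turn mm [ 1.4786 -0.2791  6.3753] before [ 0.5151 -0.3098  6.5228]
t 12.4 tcp [ 0.7014 -0.0171  0.1958] F [-1.7919 -0.175   2.0096] dTurn(deg) [  0.2682 -12.5533  -0.0301] dShift after turn mm [ 2.4308 -0.2791  9.2347] before [ 0.3655 -0.324   9.5408]
```

Request:
send_rows([
  [[0,-1,0],[0.1,0,0.75],40],
  [[0,-1,0],[0.1,0,0.75],40],
  [[0,-1,0],[0.1,0,0.75],40],
  [[0,-1,0],[0.1,0,0.75],40],
  [[0,0,0],[0,0,0],40],
  [[0,0,0],[0,0,0],40],
])

```text
time: 13.0
tool_pos: [0.7033, -0.0172, 0.1932]
orientation: [[0.86, -0.061, 0.506], [-0.051, -0.998, -0.034], [0.507, 0.004, -0.862]]
force: [-4.5, -0.2, 2.3]
finger_gap: 0.0459
finger_force: 20.0
```

```bash
python3 - <<'E'
from st import *
status()
target(0,-1.5,.28)
E
```

```text
slot in lid mm [-0.8839 -1.0497 -1.5814] F lid [-1.7882 -0.4612  4.6608] M [-0.0865  1.1807  0.0287] grip 19.996162354946136
relative rot deg [-0.2645 11.5119 -0.0027] q6 0.42867031651959814
t 13.0 tcp [ 0.7033 -0.0172  0.1932] F [-4.4666 -0.2004  2.2677] dTurn(deg) [ 0.2612 -4.5309 -0.0395] dShift after turn mm [ 0.8887 -0.2772  3.2355] before [ 0.6301 -0.2926  3.2943]
```

Request:
send_rows([
  [[0,-1.1,0],[0.15,0,0.6],40],
  [[0,-1.1,0],[0.15,0,0.65],40],
  [[0,-1.1,0],[0.15,0,0.7],40],
  [[0,-1.1,0],[0.15,0,0.7],40],
  [[0,0,0],[0,0,0],40],
  [[0,0,0],[0,0,0],40],
])

```text
time: 13.6
tool_pos: [0.7049, -0.0171, 0.1907]
orientation: [[0.897, -0.061, 0.438], [-0.053, -0.998, -0.03], [0.439, 0.004, -0.899]]
force: [-1.0, 0.5, -2.7]
finger_gap: 0.046
finger_force: 20.0
```

```bash
python3 - <<'E'
from st import *
status()
target(.5,-1.5,.35)
E
```

```text
slot in lid mm [-0.4573 -0.8512 -1.1083] F lid [-2.6045  0.4185 -1.3529] M [ 0.0718  0.9932 -0.0738] grip 19.994462728500366
relative rot deg [-0.2489 15.9635 -0.0075] q6 0.5464177804059822
t 13.6 tcp [ 0.7049 -0.0171  0.1907] F [-1.0044  0.4781 -2.748 ] dTurn(deg) [ 0.243  -4.09   -0.0506] dShift after turn mm [ 1.0769 -0.0884  3.2519] before [ 0.8421 -0.1032  3.32  ]
```

Request:
send_rows([
  [[0,0,0],[0.1,0,0.5],40],
  [[0,-1,0],[0.1,0,0.8],40],
  [[0,-1,0],[0.1,0,0.8],40],
  [[0,-1,0],[0.1,0,0.8],40],
  [[0,0,0],[0,0,0],40],
  [[0,0,0],[0,0,0],40],
])

```text
time: 14.2
tool_pos: [0.7061, -0.0172, 0.1885]
orientation: [[0.919, -0.061, 0.389], [-0.055, -0.998, -0.027], [0.39, 0.004, -0.921]]
force: [-6.8, 0.9, -0.2]
finger_gap: 0.046
finger_force: 20.0
```

```bash
python3 - <<'E'
from st import *
status()
target(0,-1.5,.36)
E
```

```text
slot in lid mm [-0.259  -0.9116 -1.3142] F lid [-5.2248  0.463   4.4767] M [ 0.1607  1.8752 -0.097 ] grip 19.996260702610016
relative rot deg [-0.273  19.0547 -0.0086] q6 0.625963151610307
t 14.2 tcp [ 0.7061 -0.0172  0.1885] F [-6.8395  0.8643 -0.1683] dTurn(deg) [ 0.2658 -1.5717 -0.0571] dShift after turn mm [ 0.2974 -0.1582  1.3174] before [ 0.261  -0.1647  1.3243]
```

Request:
send_rows([
  [[0,0,0],[-0.6,0,0],40],
  [[0,-0.7,0],[-0.3,0,0.6],40],
  [[0,-0.8,0],[0,0,0.7],40],
  [[0,0,0],[0,0,0],40],
  [[0,0,0],[0,0,0],40],
])

```text
time: 14.7
tool_pos: [0.7065, -0.0172, 0.1876]
orientation: [[0.929, -0.061, 0.366], [-0.055, -0.998, -0.026], [0.367, 0.004, -0.93]]
force: [-5.7, 1.2, 3.0]
finger_gap: 0.0464
finger_force: 20.0
```

```bash
python3 - <<'E'
from st import *
status()
E
```

```text
slot in lid mm [-0.1451 -0.8856 -1.2152] F lid [-2.3088  0.8624  6.1019] M [ 0.1332  1.422  -0.0669] grip 19.9965700507164
relative rot deg [-0.2633 20.4585 -0.0143] q6 0.6617608612745906
```

Request:
send_rows([
  [[0,0,0],[-0.3,0,-0.7],40],
  [[0,0,0],[-0.2,0,-0.3],40],
  [[0,0,0],[0,0,0],40],
  [[0,0,0],[0,0,0],40],
])

```text
time: 15.1
tool_pos: [0.7061, -0.0172, 0.188]
orientation: [[0.928, -0.061, 0.368], [-0.055, -0.998, -0.026], [0.368, 0.003, -0.93]]
force: [2.5, 0.8, -5.8]
finger_gap: 0.0459
finger_force: 20.0
```

```bash
python3 - <<'E'
from st import *
status()
for n in("scene","side","wrist"): snap(n,n+"8")
for n,(x0,y0,x1,y1) in dict(scene=(300,175,335,215),side=(180,225,225,255)).items():
  for k in "0357":
    a,b=[cv2.cvtColor(load(n+q)["color"][y0:y1,x0:x1],cv2.COLOR_RGB2GRAY).astype(np.float32) for q in(k,"8")]
    print(n,k,cv2.phaseCorrelate(a,b))
E
```

```text
slot in lid mm [-0.2445 -0.9122 -0.7142] F lid [-2.0694  0.923  -5.957 ] M [ 0.1839 -0.2225 -0.1008] grip 19.997537434101105
relative rot deg [-0.24   20.3758 -0.0186] q6 0.6596678356868173
scene 0 ((0.10061588222318818, 0.03824669443470441), 0.7019013769096798)
scene 3 ((0.049416463706965175, -0.04986061984776313), 0.725289785861969)
scene 5 ((0.04011419159171581, -0.09155136089828275), 0.7164609147442712)
scene 7 ((0.17195347851422937, -0.04214261994917834), 0.7390598969327079)
side 0 ((0.5330109099381133, 0.0020575452675029027), 0.9981030605898963)
side 3 ((0.5217007698273335, 0.005318975617244703), 0.9972927720458419)
side 5 ((0.5336298522939558, -0.013165778045856058), 0.9959255511672408)
side 7 ((0.5003470451638634, 0.010786865910231924), 0.9974416068748192)
```

Request:
send_rows([
  [[0,0,0],[0.1,0,0.3],40],
  [[0,0,0],[0,0,0],40],
  [[0,0,0],[0,0,0],40],
], force=10)

```text
time: 15.55
tool_pos: [0.7059, -0.0173, 0.1881]
orientation: [[0.928, -0.061, 0.367], [-0.055, -0.998, -0.026], [0.368, 0.004, -0.93]]
force: [1.4, 0.2, -2.6]
finger_gap: 0.046
finger_force: 10.0
```

```bash
python3 - <<'E'
from st import *
status()
E
```

```text
slot in lid mm [-0.267  -0.9401 -0.4565] F lid [-0.6898  0.2808 -2.8423] M [ 0.1224  0.053  -0.0753] grip 9.99977856874466
relative rot deg [-0.2637 20.3798 -0.006 ] q6 0.6601142663429851
```

Request:
send_rows([
  [[0,0,0],[0.1,0,0.4],40],
  [[0,0,0],[0,0,0],40],
  [[0,0,0],[0,0,0],40],
], force=5)

```text
time: 15.85
tool_pos: [0.706, -0.0172, 0.1879]
orientation: [[0.928, -0.061, 0.367], [-0.055, -0.998, -0.026], [0.368, 0.004, -0.93]]
force: [-0.4, 0.1, 2.3]
finger_gap: 0.0461
finger_force: 5.0
```

```bash
python3 - <<'E'
from st import *
status()
E
```

```text
slot in lid mm [-0.277  -0.9225 -0.7014] F lid [1.2252 0.0512 2.0307] M [ 0.159   0.4045 -0.0187] grip 5.000049322843552
relative rot deg [-0.2694 20.3803 -0.0013] q6 0.6599789421192649
```

Request:
send_rows([
  [[0,0,0],[0,0,0],40],
  [[0,0,0],[0,0,0],40],
  [[0,0,0],[0,0,0],40],
  [[0,0,0],[0,0,0],40],
], force=3)

```text
time: 16.25
tool_pos: [0.7062, -0.0173, 0.1877]
orientation: [[0.928, -0.061, 0.368], [-0.055, -0.998, -0.026], [0.368, 0.004, -0.93]]
force: [-0.0, 0.5, 3.4]
finger_gap: 0.046
finger_force: 3.0
```

```bash
python3 - <<'E'
from st import *
status();c=snap("scene","scene9");snap("side","side9")
crop("side9",225,170,305,260,5,"a");crop("scene9",240,165,320,255,5,"b")
cv2.imwrite("pics/m9.png",np.hstack([cv2.imread("pics/a.png"),cv2.imread("pics/b.png")]))
print(arm.observe()["finger_gap"])
E
```

```text
slot in lid mm [-0.2904 -0.9231 -0.9925] F lid [2.2712 0.511  2.5853] M [ 0.1291  0.1776 -0.0308] grip 2.9999632760882378
relative rot deg [-0.2579 20.3735 -0.0045] q6 0.6594565383097275
0.04583597898136659
```

View pics/m9.png

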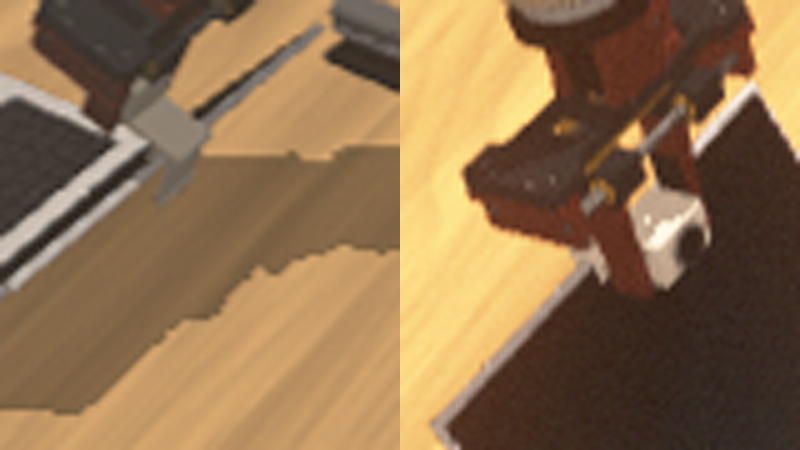

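m9 shows the webcam nodded onto the edge: mount at side-crop (175,130), leg tip standing off the lid at (160,195), and the lid unmoved. I'll ease the fingers open.

Request:
send_rows([
  [[0,0,0],[0,0,0],51],
  [[0,0,0],[0,0,0],52],
  [[0,0,0],[0,0,0],52.5],
  [[0,0,0],[0,0,0],53],
  [[0,0,0],[0,0,0],54],
  [[0,0,0],[0,0,0],56],
  [[0,0,0],[0,0,0],60],
  [[0,0,0],[0,0,0],65],
  [[0,0,0],[0,0,0],70],
  [[0,0,0],[0,0,0],75],
  [[0,0,0],[0,0,0],75],
])

```text
time: 17.45
tool_pos: [0.7059, -0.0173, 0.1874]
orientation: [[0.928, -0.061, 0.367], [-0.055, -0.998, -0.026], [0.368, 0.004, -0.93]]
force: [0.1, -0.5, 0.2]
finger_gap: 0.0654
finger_force: 0.0
```

```bash
python3 - <<'E'
from st import *
status();snap("scene","scene10");snap("side","side10");snap("wrist","w10")
print(arm.observe()["finger_gap"],arm.observe()["force"])
for n,(x0,y0,x1,y1) in dict(scene=(285,200,305,225),side=(245,185,275,215)).items():
    a,b=[cv2.cvtColor(load(n+q)["color"][y0:y1,x0:x1],cv2.COLOR_RGB2GRAY).astype(np.float32) for q in("9","10")]
    print(n,cv2.phaseCorrelate(a,b),np.abs(a-b).mean())
E
```

```text
slot in lid mm [-0.6823 -0.9677 -0.9915] F lid [ 0.2517 -0.4938  0.0689] M [ 0.0589  0.3562 -0.0359] grip 0.0
relative rot deg [-0.2623 20.413  -0.0096] q6 0.6596830407649218
0.06596520021397952 [-0.5423 -0.0172  0.6806]
scene ((-0.1470500541341213, 0.0931081703041361), 1.0591127166748047) 18.338
side ((-0.29165782354489167, -0.16497985474044619), 1.0262119844224717) 2.6977777
```

Request:
send_rows([
  [[0,0,0],[0,0,-5],85],
  [[0,0,0],[0,0,-10],85],
  [[0,0,0],[0,0,-10],85],
  [[0,0,0],[0,0,-15],85],
  [[0,0,0],[0,0,-20],85],
  [[0,0,0],[0,0,-30],85],
  [[0,0,0],[0,0,-30],85],
  [[0,0,0],[0,0,0],85],
  [[0,0,0],[0,0,0],85],
  [[0,0,0],[0,0,0],85],
])

```text
time: 18.6
tool_pos: [0.6615, -0.0145, 0.2985]
orientation: [[0.929, -0.061, 0.366], [-0.055, -0.998, -0.026], [0.367, 0.004, -0.93]]
force: [0.0, 0.5, 0.0]
finger_gap: 0.0751
finger_force: 0.0
```

```bash
python3 - <<'E'
from st import *
snap("scene","scene11");snap("side","side11");c=snap("wrist","w11")
print(arm.observe()["force"],arm.observe()["tool_pos"])
i=cv2.imread("pics/scene11.png")[165:255,240:320];j=cv2.imread("pics/side11.png")[170:260,225:305];k=cv2.imread("pics/w11.png")[150:420,60:460]
r=lambda a,w,h:cv2.resize(a,(w,h),interpolation=cv2.INTER_CUBIC)
cv2.imwrite("pics/m11.png",np.hstack([r(i,267,300),r(j,267,300),r(k,266,180) if 0 else cv2.copyMakeBorder(r(k,266,180),0,120,0,0,cv2.BORDER_CONSTANT)]))
E
```

```text
[-0.0583 -0.2019 -0.0413] [ 0.6616 -0.0142  0.2979]
```

View pics/m11.png

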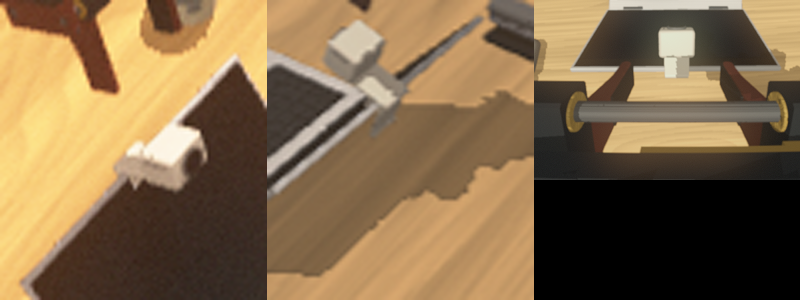

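The webcam hangs on the middle of the lid edge, leg behind and camera on the screen side, and the arm is clear of it. I'm handing in.

```bash
python3 -c "
from cell import arm
print(arm.hand_in())"
```

```text
the job is handed in; nothing more can be done
None
```

The webcam is hanging released near the middle of the laptop lid's top edge, nose resting on the screen, and I handed the job in at about 19 s; the hand-in gave no verdict.

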